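Block the gaps beside a packed pressure readout

ROBOT

A 7-joint arm with a two-finger parallel gripper is mounted at the origin on the work surface. World frame = base frame: x ahead of the robot, y to its left, z up, the work surface at z = 0. Lengths are in m, angles in rad, forces in N, time in s.
With the tool pointing down it reaches from about 0.425 to 0.925 m from the base axis. Payload 6.8 kg.
Tool frame: the origin (TCP) lies midway between the tips of the shut fingers; the grasp point (between the pads) lies 19 mm behind it; z points along the fingers, y is the line along which they close (so a half turn about z gives the same grasp; the last joint's range is limited). The gripper opens to 85 mm and grips with 20 to 120 N. Pads are 22 mm wide; open, the fingers measure 114 mm over their backs; the gripper's body (76 mm by 85 mm) begins 54 mm behind the grasp point. The pads swing forward as they close: fully open they stand 13 mm farther back than shut.
Start: joints at [-1.345, 0.477, 0.022, 1.555, -0.011, 1.109, -0.083], TCP at [0.221, 0.638, 0.231] pointing down, gripper open.
Joint ranges: [-2.96, 2.96], [-0.34, 2.1], [-1.41, 1.46], [0.24, 2.44], [-1.37, 4.51], [0.17, 1.92], [-2.96, 2.96]. Speed limits (rad/s): [2.39, 2.39, 3.14, 3.14, 3.14, 3.14, 3.14].

INTERFACE

Orientations are given as a rotation vector (axis times angle).
In Python, from bench import get_obs, grab_frame, camera_params, r gives the robot as it stands.
- The arm moves only by the shell command python3 -m jog 'ROWS' [FORCE]. ROWS is JSON, a list of rows, each an object of numbers: "rx", "ry", "rz": the turn, a rotation vector about the world's x, y, z scaled (see below); "x", "y", "z": the shift along the world's x, y, z scaled (see below); "jaw": the opening, from -1 (shut) to 1 (fully open). In form: [{"rx": .., "ry": .., "rz": .., "x": .., "y": .., "z": .., "jaw": ..}, ...]. A call has 1 to 8 rows; each row shifts and turns the commanded pose from where the row before left it; what a row does not reach is not made up. The controller multiplies each number of a shift by 60 mm and each number of a turn by 10 degrees. A row lasts 1/8 s, in which the tool goes at most 62.5 mm and 10.7 degrees, less where a joint would pass 70% of its speed; a pose out of reach is approached as far as the arm can. A call with a number of a shift or a turn outside -1 to 1 is refused whole. A call with a gripper value outside its range is refused whole. The fingers move at their own pace and stop on an object; FORCE is the grip in N (left out, the last holds). Time passes only in rows, so rows that do not move let the fingers close. It gives the time, the measured TCP pose, the force, the opening and the grip force at its end, in the units of the state.
- get_obs(): the state, without advancing time (a new reading comes with each control period).
- grab_frame(name): name is "scene" or "top"; returns the picture (400x640x3 uint8, red, green, blue); there is no depth.
- camera_params(name): a dict with "fx", "fy", "cx", "cy" (pixels), "R" (3x3) and "t" (3): a world point X has camera coordinates R X + t. Camera axes: x right, y down, z forward; pixel columns grow to the right and rows downward; lengths in m; the calibration is good to about 2 mm. A picture is of the moment at which its call begins. camera_params takes no time and is no camera call.
- r.hand_in(): hands the job in; it is judged then, once.
The state is a dict: "clock": time; "joints": joint angles; "qvel": joint speeds; "tau": joint torques, N m; "tcp_pos": TCP position; "orientation": TCP orientation; "contact_force": force on the tool from outside, world axes, zero at the start; "moment": the same for the moment, N m; "grip_width": finger opening in m; "gripper_force": force on a finger pad.
Only numpy, scipy, OpenCV 4.12 (cv2) and the standard library are available. Lean on these libraries where they do the work, as an engineer would, in place of code of your own. Each camera call takes 0.05 s, during which the arm holds its last target. There are 200 camera calls.

TASK

The grey pressure readout in the plywood tray has an empty gap at each end and would slide about when carried. Take the two wooden blocks that fill these gaps, the 60 mm thick one for the wide gap and the 34 mm thick one for the narrow gap, and stand each upright in its gap, fully down on the tray floor.

Things in the scene. Friction and masses are not known exactly. Their poses are not given: they have to be found in the camera images.
- thick_block_center (a point): Centre (half-way up) of the thick wooden block: plain brown wood, 80 mm long (its x), 60 mm thick (its y), 60 mm tall (its z), upright on the table, loose, about 0.2 kg. A gripper fits only across its 60 mm. Two pieces of the same wood nearby stay unused: a 16 mm thick, 50 mm tall slat and a flat 80 x 70 x 22 mm offcut. Other things lying among them are under 30 mm tall.
- thin_block_center (a point): Centre (half-way up) of the thin wooden block: the same wood, 80 mm long (its x), 34 mm thick (its y), 60 mm tall (its z), upright on the table, loose, about 0.1 kg. A gripper fits only across its 34 mm. For the narrow gap.
- gap_wide (a point): Centre of the wide gap, on the tray's 8 mm floor: 100 mm (x) by 74 mm (y), between the fixed tray's end wall (-y) and the loose 1.8 kg grey readout (+y). Tray rim and readout shoulders end 20 mm above this point; their top 12 mm slope back as a 12 mm lead-in on all sides. The readout's panel rises up to 16 mm more, 48 mm or more from either gap point. A seated block stands 40 mm out of the tray: grip it above its middle.
- gap_narrow (a point): Centre of the narrow gap, on the tray's floor at its other end: 100 mm (x) by 46 mm (y), between the readout (-y) and the other end wall (+y). It lies 210 mm along y from the wide gap; axes parallel to it, z up, same depth and lead-in. The tray is open plywood, 124 x 294 mm outside.
Mind the look-alikes: they are no part of the job. Leave any orange look-alike of the part that bears thin_block_center alone.

How it is judged:
At the end, for the whole second after the job is handed in: The thick block stands in the wide gap and the thin block in the narrow gap, each centred within 20 mm of its gap, upright within 10 degrees, down on the tray floor (within 6 mm) and at rest (horizontal distance between thick_block_center and gap_wide below 0.02 m and z of thick_block_center in the frame of gap_wide between 0.024 and 0.036 m and angle between each of thick_block_center, thin_block_center's own z axis and vertical below 0.17 rad and linear speed of each of thick_block, thin_block below 0.03 m/s and horizontal distance between thin_block_center and gap_narrow below 0.02 m and z of thin_block_center in the frame of gap_narrow between 0.024 and 0.036 m); the robot touches nothing.
It also fails if it takes over 61 s, if anything falls off the work surface, if the arm or the gripper's body presses on something with over 40 N, if the wrist force passes 120 N, or if a joint passes its speed limit or range.

## Working session

There is one attempt and no reset: what is moved stays moved. The work goes in short steps, Python scripts to look and compute and a shell command to move; the robot and the scene stay as the last step left them, time stands still between calls to the robot, and variables do not carry over. Pictures are saved under pics/ and viewed, at most 10 in all, crops included, and the job is handed in when it is done.

```bash
mkdir -p pics; python3 - <<'E'
from bench import *
import cv2
for n in ["scene","top"]:
    cv2.imwrite(f"pics/{n}0.png",grab_frame(n)[:,:,::-1]); p=camera_params(n); print(n,p)
o=get_obs();print(o)
E
```

```text
scene {'fx': 463.7571670057424, 'fy': 463.7571670057424, 'cx': 320.2474712599881, 'cy': 197.3785099405157, 'R': array([[ 0.39364072,  0.91925616,  0.00388543],
       [ 0.64457512, -0.27299928, -0.71413886],
       [-0.65541583,  0.28361859, -0.69999328]]), 't': array([-0.15795335, -0.28311994,  1.59756629])}
top {'fx': 506.2532170988103, 'fy': 506.2532170988103, 'cx': 322.6761333292611, 'cy': 197.31214455299968, 'R': array([[ 0.0112813 , -0.99992793,  0.00410654],
       [-0.99719301, -0.01155426, -0.07397704],
       [ 0.07401915, -0.00326046, -0.99725149]]), 't': array([-0.07613861,  0.4808843 ,  1.11010511])}
{'clock': 0.1, 'joints': array([-1.34509858,  0.47776899,  0.02232651,  1.55631732, -0.0114947 ,
        1.10930541, -0.08310954]), 'qvel': array([ 0.00099064, -0.0032107 , -0.00145497, -0.00361559, -0.00100948,
        0.00152483,  0.00083313]), 'tau': array([ 4.04791135e-03, -5.97762072e+01,  1.61337957e+00, -2.81957871e+01,
        1.28151878e-02,  5.03874835e-03, -2.61614389e-05]), 'tcp_pos': array([0.22098309, 0.63725027, 0.23040295]), 'orientation': array([-5.21828290e-01, -3.09778921e+00,  2.61299896e-03]), 'contact_force': array([ 0.69188432, -0.24906424,  0.15290446]), 'moment': array([ 0.0296291 , -0.01487004,  0.05664002]), 'gripper_force': 0.0, 'grip_width': 0.08506135531556858}
```

View pics/top0.png

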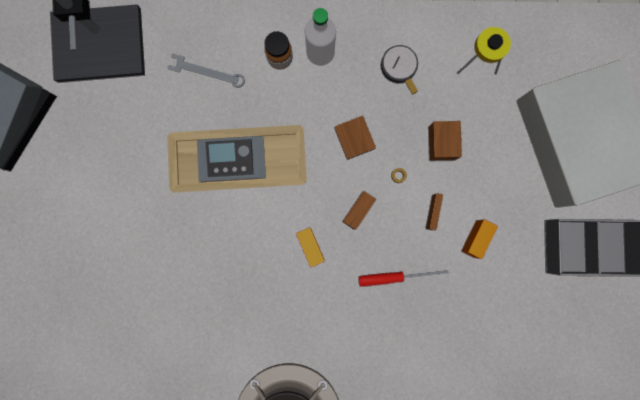

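View pics/scene0.png

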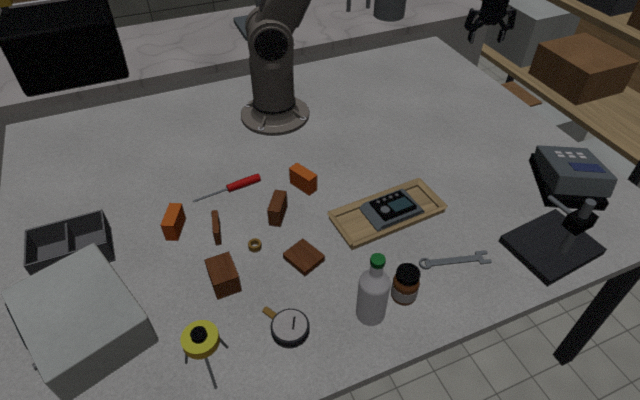

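The top view shows the tray at (168–306, 125–192), with the wide gap at its right end near column 282 and the narrow gap at its left end near column 187. The thick block is at (446,140), the thin block at (360,210), the slat at (435,211) and the offcut at (355,137). The orange blocks are the look-alikes. The scene view agrees.

```bash
cat > h.py <<'E'
import numpy as np, cv2
from bench import *
def ray(name,uv,z):
    p=camera_params(name); R=np.array(p["R"]);t=np.array(p["t"])
    uv=np.atleast_2d(uv).astype(float)
    d=np.c_[(uv[:,0]-p["cx"])/p["fx"],(uv[:,1]-p["cy"])/p["fy"],np.ones(len(uv))]@R
    c=-R.T@t
    return c+d*((z-c[2])/d[:,2])[:,None]
def rect(P):
    (c,s,a)=cv2.minAreaRect((P[:,:2]*1000).astype(np.float32))
    b=cv2.boxPoints((c,s,a)); e=[b[1]-b[0],b[2]-b[1]]
    L=max(e,key=np.linalg.norm); yaw=np.degrees(np.arctan2(L[1],L[0]))%180
    return np.round(c,1),np.round(sorted(s),1),round(yaw,1)
E
python3 - <<'E'
from h import *
im=cv2.imread("pics/top0.png"); hsv=cv2.cvtColor(im,cv2.COLOR_BGR2HSV)
for (u,v) in [(446,140),(434,140),(360,210),(350,220),(285,158),(236,129),(355,137),(300,160)]: print((u,v),hsv[v,u])
cr=[cv2.resize(im[120:240,330:480],None,fx=5,fy=5,interpolation=cv2.INTER_CUBIC)]
cv2.imwrite("pics/c1.png",cr[0])
cv2.imwrite("pics/c2.png",cv2.resize(im[115:200,160:315],None,fx=5,fy=5,interpolation=cv2.INTER_CUBIC))
E
```

```text
(446, 140) [ 13 163 111]
(434, 140) [ 12 161 111]
(360, 210) [ 13 161 117]
(350, 220) [ 13 161 119]
(285, 158) [ 19  87 158]
(236, 129) [ 19  84 151]
(355, 137) [ 13 160 110]
(300, 160) [ 20  89 149]
```

View pics/c1.png

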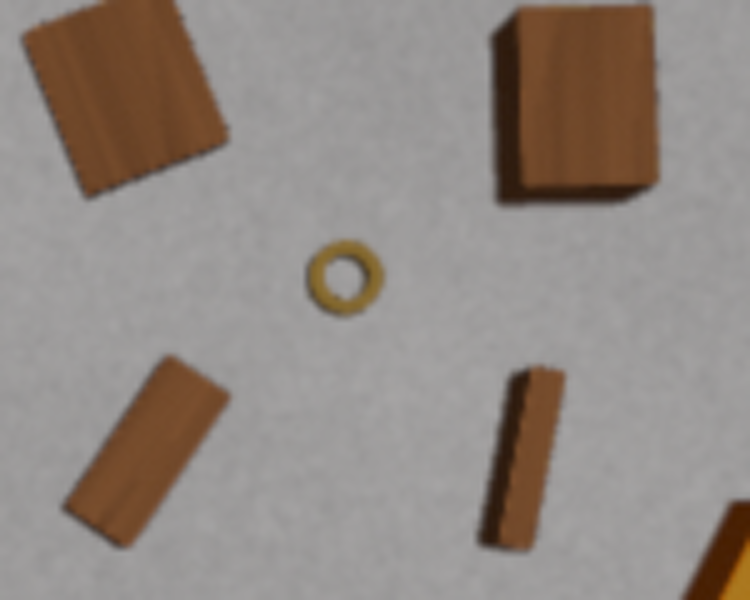

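View pics/c2.png

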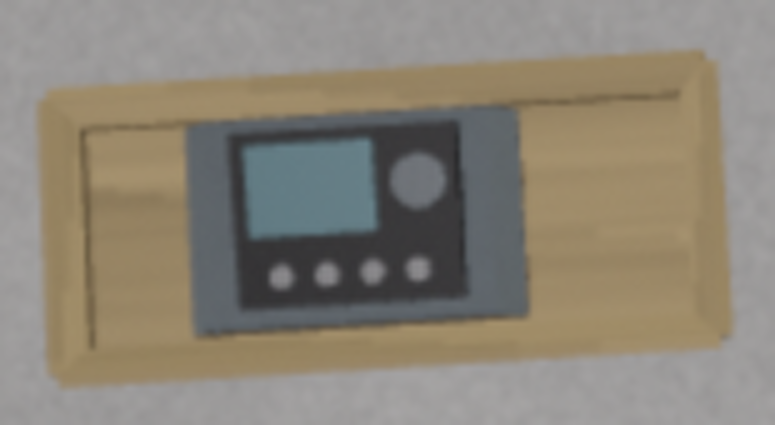

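The crops show the top faces of the thick block (right, dark side faces to its left), the thin block (lower left) and the slat. The tray crop shows the bevelled rim, with the readout in place.

```bash
python3 - <<'E'
from h import *
im=cv2.imread("pics/top0.png"); H=cv2.cvtColor(im,cv2.COLOR_BGR2HSV)
def find(mask,uv,z):
    cs,_=cv2.findContours(mask,cv2.RETR_EXTERNAL,cv2.CHAIN_APPROX_NONE)
    c=[c for c in cs if cv2.pointPolygonTest(c,uv,False)>0][0]
    return rect(ray("top",c[:,0],z))
br=cv2.inRange(H,(5,125,85),(18,255,255)); 
tr=cv2.inRange(H,(10,50,60),(30,125,255))
for n,m,uv,z in [("thick",br,(448,139),.06),("thin",br,(360,210),.06),("slat",br,(437,211),.05),("offcut",br,(355,137),.022),("tray",tr,(290,160),.028)]:
    print(n,find(m,uv,z))
c,s,a=find(tr,(290,160),.028); u=np.array([np.cos(np.radians(a)),np.sin(np.radians(a))])
print("wide",c-98*u,"narrow",c+112*u)
from scipy.spatial.transform import Rotation as R
o=get_obs(); print(o["tcp_pos"],R.from_rotvec(o["orientation"]).as_matrix().round(3))
E
```

```text
thick (array([ 609.2, -338.1]), array([57.9, 76.7]), np.float32(1.6))
thin (array([ 452.9, -148.3]), array([30.8, 78.1]), np.float32(146.7))
slat (array([ 452.3, -315.1]), array([13.8, 76.7]), np.float32(168.9))
offcut (array([ 617.8, -140.6]), array([67.6, 77.8]), np.float32(22.2))
tray (array([566.2, 122. ]), array([134.1, 302.9]), np.float32(94.1))
wide [573.20675154  24.25080872] narrow [558.19228382 233.71336365]
[0.22098309 0.63725027 0.23040295] [[-0.945  0.328 -0.   ]
 [ 0.328  0.945 -0.002]
 [-0.    -0.002 -1.   ]]
```

```bash
python3 - <<'E'
from h import *
f=lambda a:(np.array(a)+.5)/5-.5+np.array([160,115])
p=camera_params("top");print("cam",-np.array(p["R"]).T@np.array(p["t"]))
for n,a,z in [("outer",[(42,92),(708,52),(730,342),(58,384)],.028),("inner",[(83,129),(683,92),(697,333),(92,349)],.016),("readout",[(188,124),(518,106),(528,315),(197,334)],.022)]:
    P=ray("top",f(a),z)*1000; print(n,P[:,:2].round(0).tolist(),"centre",P.mean(0).round(1)[:2],rect(P/1000))
E
```

```text
cam [ 0.39822436 -0.06695741  1.14294104]
outer [[621.0, 275.0], [642.0, -21.0], [512.0, -32.0], [490.0, 264.0]] centre [566.3 121.5] (array([566.4, 121.5]), array([130.9, 299. ]), np.float32(94.3))
inner [[606.0, 260.0], [626.0, -9.0], [517.0, -17.0], [507.0, 253.0]] centre [564.3 121.6] (array([562.1, 121.4]), array([109.3, 270.2]), np.float32(94.2))
readout [[608.0, 212.0], [618.0, 64.0], [524.0, 58.0], [514.0, 205.0]] centre [565.9 134.5] (array([565.8, 134.6]), array([ 94.6, 147.7]), np.float32(93.9))
```

```bash
python3 -m jog '[{"x":0.5,"y":-0.85,"rz":0.3,"jaw":1},{"x":0.5,"y":-0.85,"rz":0.3,"jaw":1},{"x":0.5,"y":-0.85,"rz":0.3,"jaw":1},{"x":0.5,"y":-0.85,"rz":0.3,"jaw":1},{"x":0.5,"y":-0.85,"rz":0.3,"jaw":1},{"x":0.5,"y":-0.85,"rz":0.3,"jaw":1},{"x":0.5,"y":-0.85,"rz":0.27,"jaw":1},{"x":0.5,"y":-0.85,"jaw":1}]' 40; python3 -c "
from h import *;print(get_obs()['joints'])"
```

```text
[-1.34509858  0.47776899  0.02232651  1.55631732 -0.0114947   1.10930541
 -0.08310954]validation failed for argument at $[0]...
```

```bash
python3 -m jog '[{"rx":0,"ry":0,"rz":0.3,"x":0.5,"y":-0.85,"z":0,"jaw":1},{"rx":0,"ry":0,"rz":0.3,"x":0.5,"y":-0.85,"z":0,"jaw":1},{"rx":0,"ry":0,"rz":0.3,"x":0.5,"y":-0.85,"z":0,"jaw":1},{"rx":0,"ry":0,"rz":0.3,"x":0.5,"y":-0.85,"z":0,"jaw":1},{"rx":0,"ry":0,"rz":0.3,"x":0.5,"y":-0.85,"z":0,"jaw":1},{"rx":0,"ry":0,"rz":0.3,"x":0.5,"y":-0.85,"z":0,"jaw":1},{"rx":0,"ry":0,"rz":0.27,"x":0.5,"y":-0.85,"z":0,"jaw":1},{"rx":0,"ry":0,"rz":0,"x":0.5,"y":-0.85,"z":0,"jaw":1}]' 40; python3 -c "
from h import *;print(get_obs()['joints'])"
```

```text
clock: 1.1
tcp_pos: [0.4617, 0.2279, 0.2312]
orientation: [0.044, -3.141, -0.0]
contact_force: [0.9, 0.4, -0.6]
grip_width: 0.0851
gripper_force: 0.0
[-0.7021486   0.21217221  0.14202701  1.9421722  -0.03582222  0.9896871
  1.05526245]
```

```bash
python3 -m jog '[{"rx":0,"ry":0,"rz":0,"x":0.3,"y":-0.94,"z":0,"jaw":1},{"rx":0,"ry":0,"rz":0,"x":0.3,"y":-0.94,"z":0,"jaw":1},{"rx":0,"ry":0,"rz":0,"x":0.3,"y":-0.94,"z":0,"jaw":1},{"rx":0,"ry":0,"rz":0,"x":0.3,"y":-0.94,"z":0,"jaw":1},{"rx":0,"ry":0,"rz":0,"x":0.3,"y":-0.94,"z":0,"jaw":1},{"rx":0,"ry":0,"rz":0,"x":0.3,"y":-0.94,"z":0,"jaw":1},{"rx":0,"ry":0,"rz":0,"x":0.3,"y":-0.94,"z":0,"jaw":1},{"rx":0,"ry":0,"rz":0,"x":0.3,"y":-0.94,"z":0,"jaw":1}]'; python3 -m jog '[{"rx":0,"ry":0,"rz":0,"x":0.05,"y":-0.95,"z":-0.2,"jaw":1},{"rx":0,"ry":0,"rz":0,"x":0,"y":-0.95,"z":-0.2,"jaw":1},{"rx":0,"ry":0,"rz":0,"x":0,"y":0,"z":-0.8,"jaw":1},{"rx":0,"ry":0,"rz":0,"x":0,"y":0,"z":0,"jaw":1}]';  python3 -c "
from h import *;print(get_obs()['joints'])"
```

```text
clock: 2.1
tcp_pos: [0.6054, -0.223, 0.2309]
orientation: [0.044, -3.141, -0.001]
contact_force: [1.1, -0.2, 0.2]
grip_width: 0.0858
gripper_force: 0.0
clock: 2.6
tcp_pos: [0.6053, -0.334, 0.1549]
orientation: [0.042, -3.133, -0.007]
contact_force: [-0.4, 0.5, -0.0]
grip_width: 0.0852
gripper_force: 0.0
[ 0.16860314  0.601921    0.36447725  1.59174955 -0.24184982  1.00191554
  2.20475232]
```

```bash
python3 -m jog '[{"rx":0,"ry":0,"rz":0,"x":0.07,"y":-0.07,"z":-0.5,"jaw":1},{"rx":0,"ry":0,"rz":0,"x":0,"y":0,"z":-0.5,"jaw":1},{"rx":0,"ry":0,"rz":0,"x":0,"y":0,"z":-0.5,"jaw":1},{"rx":0,"ry":0,"rz":0,"x":0,"y":0,"z":-0.4,"jaw":1},{"rx":0,"ry":0,"rz":0,"x":0,"y":0,"z":-0.2,"jaw":1},{"rx":0,"ry":0,"rz":0,"x":0,"y":0,"z":0,"jaw":1}]'; python3 -m jog '[{"rx":0,"ry":0,"rz":0,"x":0,"y":0,"z":0,"jaw":-1},{"rx":0,"ry":0,"rz":0,"x":0,"y":0,"z":0,"jaw":-1},{"rx":0,"ry":0,"rz":0,"x":0,"y":0,"z":0,"jaw":-1},{"rx":0,"ry":0,"rz":0,"x":0,"y":0,"z":0,"jaw":-1},{"rx":0,"ry":0,"rz":0,"x":0,"y":0,"z":0,"jaw":-1},{"rx":0,"ry":0,"rz":0,"x":0,"y":0,"z":0,"jaw":-1}]' 40
```

```text
clock: 3.35
tcp_pos: [0.6129, -0.3388, 0.0338]
orientation: [-0.045, 3.141, 0.001]
contact_force: [-0.3, 0.2, -0.2]
grip_width: 0.0857
gripper_force: 0.0
clock: 4.1
tcp_pos: [0.6134, -0.3401, 0.035]
orientation: [-0.043, 3.139, -0.001]
contact_force: [-0.9, 1.0, 6.7]
grip_width: 0.0591
gripper_force: 45.2
```

```bash
python3 -m jog '[{"rx":0,"ry":0,"rz":0,"x":0,"y":0,"z":0,"jaw":0.8},{"rx":0,"ry":0,"rz":0,"x":0,"y":0,"z":0,"jaw":0.8},{"rx":0,"ry":0,"rz":0,"x":0,"y":0,"z":-0.12,"jaw":0.8},{"rx":0,"ry":0,"rz":0,"x":0,"y":0,"z":0,"jaw":0.8}]'; python3 -m jog '[{"rx":0,"ry":0,"rz":0,"x":0,"y":0,"z":0,"jaw":-1},{"rx":0,"ry":0,"rz":0,"x":0,"y":0,"z":0,"jaw":-1},{"rx":0,"ry":0,"rz":0,"x":0,"y":0,"z":0,"jaw":-1},{"rx":0,"ry":0,"rz":0,"x":0,"y":0,"z":0,"jaw":-1}]' 40;  python3 -m jog '[{"rx":0,"ry":0,"rz":0,"x":0,"y":0,"z":0.4,"jaw":-1},{"rx":0,"ry":0,"rz":0,"x":0,"y":0,"z":0.9,"jaw":-1},{"rx":0,"ry":0,"rz":0,"x":0,"y":0,"z":0.7,"jaw":-1},{"rx":0,"ry":0,"rz":0,"x":0,"y":0,"z":0,"jaw":-1}]'
```

```text
clock: 4.6
tcp_pos: [0.6117, -0.3392, 0.025]
orientation: [0.043, -3.14, -0.001]
contact_force: [0.0, 0.3, -0.1]
grip_width: 0.0773
gripper_force: 0.0
clock: 5.1
tcp_pos: [0.6122, -0.3396, 0.026]
orientation: [0.043, -3.141, -0.0]
contact_force: [0.0, 0.6, -2.2]
grip_width: 0.0596
gripper_force: 44.9
clock: 5.6
tcp_pos: [0.6148, -0.3416, 0.1524]
orientation: [-0.042, 3.133, -0.006]
contact_force: [-0.8, 0.1, -1.6]
grip_width: 0.0595
gripper_force: 44.9
```

```bash
python3 -m jog '[{"rx":0,"ry":0,"rz":0.05,"x":-0.09,"y":0.5,"z":0,"jaw":-1},{"rx":0,"ry":0,"rz":0.05,"x":-0.09,"y":0.9,"z":0,"jaw":-1},{"rx":0,"ry":0,"rz":0.05,"x":-0.09,"y":0.95,"z":0,"jaw":-1},{"rx":0,"ry":0,"rz":0.05,"x":-0.09,"y":0.95,"z":0,"jaw":-1},{"rx":0,"ry":0,"rz":0.05,"x":-0.09,"y":0.95,"z":0,"jaw":-1},{"rx":0,"ry":0,"rz":0,"x":-0.09,"y":0.95,"z":0,"jaw":-1},{"rx":0,"ry":0,"rz":0,"x":-0.09,"y":0.85,"z":0,"jaw":-1},{"rx":0,"ry":0,"rz":0,"x":0,"y":0,"z":0,"jaw":-1}]';python3 -m jog '[{"rx":0,"ry":0,"rz":0,"x":0,"y":0,"z":0,"jaw":-1}]'; python3 - <<'E'
from h import *
cv2.imwrite("pics/t1.png",cv2.resize(grab_frame("scene")[150:270,300:460,::-1],None,fx=5,fy=5,interpolation=cv2.INTER_CUBIC))
E
```

```text
clock: 6.6
tcp_pos: [0.5734, 0.0295, 0.1457]
orientation: [0.125, -3.138, -0.004]
contact_force: [0.4, -0.2, -1.2]
grip_width: 0.0592
gripper_force: 44.7
clock: 6.72
tcp_pos: [0.5741, 0.0228, 0.146]
orientation: [0.112, -3.139, 0.001]
contact_force: [0.5, -0.9, -1.2]
grip_width: 0.0592
gripper_force: 44.7
```

View pics/t1.png

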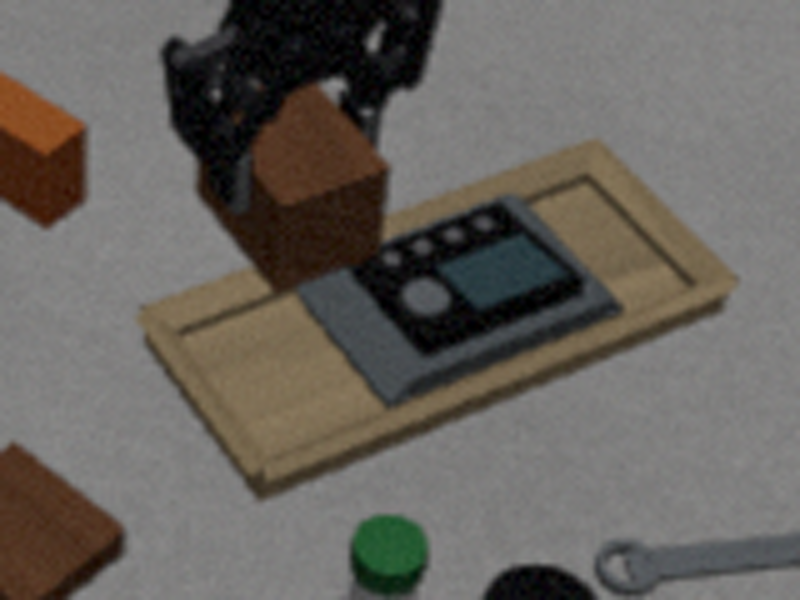

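The thick block hangs upright above the tray, at about (290,190) in the crop, and is aligned with the gap. Lowering it now.

```bash
python3 -m jog '[{"rx":0,"ry":0,"rz":0,"x":0.03,"y":0.01,"z":-0.6,"jaw":-1},{"rx":0,"ry":0,"rz":0,"x":0,"y":0,"z":-0.5,"jaw":-1},{"rx":0,"ry":0,"rz":0,"x":0,"y":0,"z":-0.35,"jaw":-1},{"rx":0,"ry":0,"rz":0,"x":0,"y":0,"z":-0.2,"jaw":-1},{"rx":0,"ry":0,"rz":0,"x":0,"y":0,"z":0,"jaw":-1}]'; python3 -m jog '[{"rx":0,"ry":0,"rz":0,"x":0,"y":0,"z":-0.1,"jaw":-1},{"rx":0,"ry":0,"rz":0,"x":0,"y":0,"z":0,"jaw":-1}]'
```

```text
clock: 7.4
tcp_pos: [0.576, 0.0228, 0.0466]
orientation: [0.109, -3.138, 0.001]
contact_force: [-0.1, -0.4, -1.3]
grip_width: 0.0596
gripper_force: 44.7
clock: 7.65
tcp_pos: [0.5765, 0.0239, 0.0414]
orientation: [-0.111, 3.139, 0.0]
contact_force: [0.1, 0.4, -2.8]
grip_width: 0.0597
gripper_force: 44.7
```

```bash
python3 -m jog '[{"rx":0,"ry":0,"rz":0,"x":0,"y":0,"z":-0.1,"jaw":-1},{"rx":0,"ry":0,"rz":0,"x":0,"y":0,"z":0,"jaw":-1}]'; python3 -m jog '[{"rx":0,"ry":0,"rz":0,"x":0,"y":0,"z":-0.05,"jaw":-1},{"rx":0,"ry":0,"rz":0,"x":0,"y":0,"z":0,"jaw":-1}]'
```

```text
clock: 7.9
tcp_pos: [0.576, 0.0241, 0.0348]
orientation: [0.112, -3.139, -0.0]
contact_force: [-0.2, -0.4, -1.1]
grip_width: 0.0596
gripper_force: 44.7
clock: 8.15
tcp_pos: [0.5765, 0.024, 0.0339]
orientation: [-0.111, 3.139, 0.001]
contact_force: [-5.7, 0.7, 16.1]
grip_width: 0.0595
gripper_force: 46.9
```

Seated, with a 16 N upward reaction. Opening the jaws slightly, then rising.

```bash
python3 -m jog '[{"rx":0,"ry":0,"rz":0,"x":0,"y":0,"z":0,"jaw":0.6},{"rx":0,"ry":0,"rz":0,"x":0,"y":0,"z":0,"jaw":0.6},{"rx":0,"ry":0,"rz":0,"x":0,"y":0,"z":0.1,"jaw":0.6},{"rx":0,"ry":0,"rz":0,"x":0,"y":0,"z":0.3,"jaw":0.6},{"rx":0,"ry":0,"rz":0,"x":0,"y":0,"z":0.7,"jaw":0.6},{"rx":0,"ry":0,"rz":0,"x":0,"y":0,"z":0.9,"jaw":0.6},{"rx":0,"ry":0,"rz":0,"x":0,"y":0,"z":0,"jaw":0.6}]'
```

```text
clock: 9.02
tcp_pos: [0.5797, 0.0239, 0.1577]
orientation: [-0.11, 3.13, 0.002]
contact_force: [-0.4, 0.0, -0.4]
grip_width: 0.0681
gripper_force: 0.0
```

```bash
python3 -m jog '[{"rx":0,"ry":0,"rz":-0.75,"x":-0.42,"y":-0.575,"z":0,"jaw":0.7},{"rx":0,"ry":0,"rz":-0.75,"x":-0.42,"y":-0.575,"z":0,"jaw":0.7},{"rx":0,"ry":0,"rz":-0.75,"x":-0.42,"y":-0.575,"z":0,"jaw":0.7},{"rx":0,"ry":0,"rz":-0.75,"x":-0.42,"y":-0.575,"z":0,"jaw":0.7},{"rx":0,"ry":0,"rz":-0.74,"x":-0.42,"y":-0.575,"z":0,"jaw":0.7},{"rx":0,"ry":0,"rz":0,"x":0,"y":0,"z":-0.5,"jaw":0.7},{"rx":0,"ry":0,"rz":0,"x":0,"y":0,"z":0,"jaw":0.7},{"rx":0,"ry":0,"rz":0,"x":0,"y":0,"z":0,"jaw":0.7}]'; python3 - <<'E'
from h import *
from scipy.spatial.transform import Rotation as R
o=get_obs(); y=R.from_rotvec(o["orientation"]).as_matrix()[:,1]; print(o["tcp_pos"],np.degrees(np.arctan2(y[1],y[0])),o["joints"])
g=grab_frame("top")[:,:,::-1]; H=cv2.cvtColor(g,cv2.COLOR_BGR2HSV); cv2.imwrite("pics/t2.png",g)
m=cv2.inRange(H,(5,125,85),(18,255,255)); cs,_=cv2.findContours(m,cv2.RETR_EXTERNAL,cv2.CHAIN_APPROX_NONE)
for c in cs:
    if cv2.contourArea(c)>150: print(c[:,0].mean(0),rect(ray("top",c[:,0],.068)))
E
```

```text
clock: 10.02
tcp_pos: [0.4508, -0.1482, 0.1226]
orientation: [0.899, 3.01, 0.0]
contact_force: [0.5, 0.5, -0.3]
grip_width: 0.0728
gripper_force: 0.0
[ 0.45076721 -0.1482213   0.1226392 ] 56.72460597848659 [-0.25566989  0.32839033  0.52950736  2.15160856 -0.24991603  0.71951045
  1.42991798]
[435.49350649 211.22077922] (array([ 451.4, -310.9]), array([13.8, 75.4]), np.float32(168.8))
[279.84552846 152.23577236] (array([573.9,  21.9]), array([60.4, 79.3]), np.float32(4.6))
[354.50434783 137.2173913 ] (array([ 608.9, -137.6]), array([64.7, 74.7]), np.float32(22.5))
```

The thick block measures (574, 22) mm at yaw 4.6°, so it is centred in the wide gap. Now the thin block.

```bash
python3 -m jog '[{"rx":0,"ry":0,"rz":0,"x":0.03,"y":0,"z":-0.5,"jaw":0.7},{"rx":0,"ry":0,"rz":0,"x":0,"y":0,"z":-0.5,"jaw":0.7},{"rx":0,"ry":0,"rz":0,"x":0,"y":0,"z":-0.35,"jaw":0.7},{"rx":0,"ry":0,"rz":0,"x":0,"y":0,"z":-0.2,"jaw":0.7},{"rx":0,"ry":0,"rz":0,"x":0,"y":0,"z":0,"jaw":0.7},{"rx":0,"ry":0,"rz":0,"x":0,"y":0,"z":0,"jaw":0.7}]'; python3 -m jog '[{"rx":0,"ry":0,"rz":0,"x":0,"y":0,"z":0,"jaw":-1},{"rx":0,"ry":0,"rz":0,"x":0,"y":0,"z":0,"jaw":-1},{"rx":0,"ry":0,"rz":0,"x":0,"y":0,"z":0,"jaw":-1},{"rx":0,"ry":0,"rz":0,"x":0,"y":0,"z":0,"jaw":-1},{"rx":0,"ry":0,"rz":0,"x":0,"y":0,"z":0,"jaw":-1},{"rx":0,"ry":0,"rz":0,"x":0,"y":0,"z":0,"jaw":-1},{"rx":0,"ry":0,"rz":0,"x":0,"y":0,"z":0,"jaw":-1}]' 40
```

```text
clock: 10.82
tcp_pos: [0.4529, -0.1487, 0.0299]
orientation: [0.9, 3.008, 0.0]
contact_force: [-0.3, 0.3, -0.0]
grip_width: 0.0725
gripper_force: 0.0
clock: 11.7
tcp_pos: [0.4525, -0.1486, 0.0296]
orientation: [0.901, 3.009, 0.001]
contact_force: [-0.7, 0.7, 6.0]
grip_width: 0.0335
gripper_force: 39.8
```

```bash
python3 -m jog '[{"rx":0,"ry":0,"rz":0,"x":0,"y":0,"z":0.4,"jaw":-1},{"rx":0,"ry":0,"rz":0,"x":0,"y":0,"z":0.9,"jaw":-1},{"rx":0,"ry":0,"rz":0,"x":0,"y":0,"z":0.9,"jaw":-1},{"rx":0,"ry":0,"rz":0,"x":0,"y":0,"z":0,"jaw":-1}]'; python3 -m jog '[{"rx":0,"ry":0,"rz":0.3,"x":0.25,"y":0.5,"z":0,"jaw":-1},{"rx":0,"ry":0,"rz":0.6,"x":0.25,"y":0.92,"z":0,"jaw":-1},{"rx":0,"ry":0,"rz":0.6,"x":0.25,"y":0.92,"z":0,"jaw":-1},{"rx":0,"ry":0,"rz":0.6,"x":0.25,"y":0.92,"z":0,"jaw":-1},{"rx":0,"ry":0,"rz":0.6,"x":0.25,"y":0.92,"z":0,"jaw":-1},{"rx":0,"ry":0,"rz":0.6,"x":0.25,"y":0.92,"z":0,"jaw":-1},{"rx":0,"ry":0,"rz":0.44,"x":0.25,"y":0.92,"z":0,"jaw":-1},{"rx":0,"ry":0,"rz":0,"x":0,"y":0.3,"z":0,"jaw":-1}]';python3 -m jog '[{"rx":0,"ry":0,"rz":0,"x":0,"y":0,"z":0,"jaw":-1},{"rx":0,"ry":0,"rz":0,"x":0,"y":0,"z":0,"jaw":-1}]'; python3 - <<'E'
from h import *
from scipy.spatial.transform import Rotation as R
o=get_obs(); y=R.from_rotvec(o["orientation"]).as_matrix()[:,1]; print(o["tcp_pos"],np.degrees(np.arctan2(y[1],y[0])))
cv2.imwrite("pics/t3.png",cv2.resize(grab_frame("scene")[150:270,300:460,::-1],None,fx=5,fy=5,interpolation=cv2.INTER_CUBIC))
E
```

```text
clock: 12.2
tcp_pos: [0.4547, -0.1492, 0.1647]
orientation: [0.899, 3.002, 0.004]
contact_force: [0.7, 0.2, -2.2]
grip_width: 0.0334
gripper_force: 40.5
clock: 13.2
tcp_pos: [0.5563, 0.2353, 0.1594]
orientation: [0.121, -3.137, -0.002]
contact_force: [0.3, 0.8, -1.7]
grip_width: 0.0334
gripper_force: 40.4
clock: 13.45
tcp_pos: [0.5568, 0.228, 0.1605]
orientation: [0.107, -3.139, 0.003]
contact_force: [-0.7, -1.4, -1.6]
grip_width: 0.0335
gripper_force: 40.4
[0.55683199 0.22801367 0.16053147] 93.91121747929586
```

View pics/t3.png

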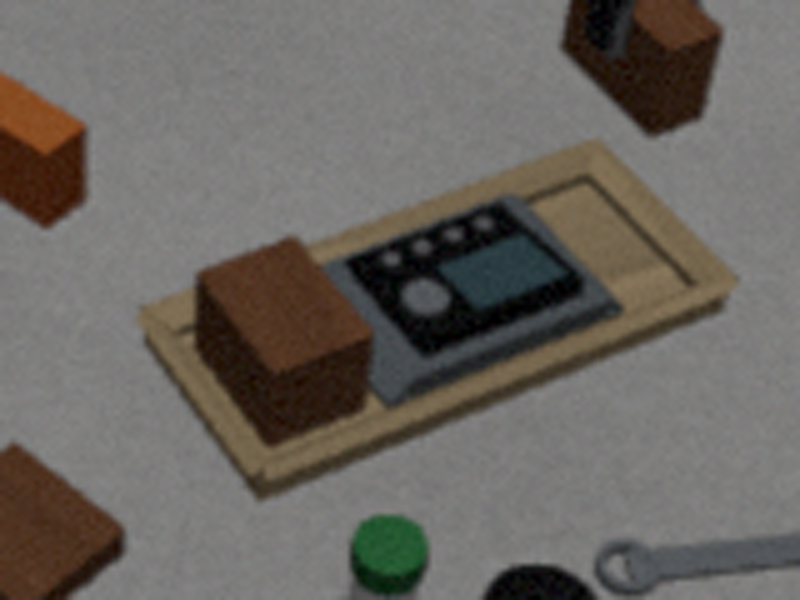

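The thick block stands in the wide gap, around (285,340) in the crop. The thin block hangs upright near the narrow gap, at about (650,60).

```bash
python3 -m jog '[{"rx":0,"ry":0,"rz":0,"x":0.03,"y":0.08,"z":-0.6,"jaw":-1},{"rx":0,"ry":0,"rz":0,"x":0,"y":0,"z":-0.6,"jaw":-1},{"rx":0,"ry":0,"rz":0,"x":0,"y":0,"z":-0.4,"jaw":-1},{"rx":0,"ry":0,"rz":0,"x":0,"y":0,"z":-0.2,"jaw":-1},{"rx":0,"ry":0,"rz":0,"x":0,"y":0,"z":0,"jaw":-1},{"rx":0,"ry":0,"rz":0,"x":0,"y":0,"z":0,"jaw":-1}]'; python3 -m jog '[{"rx":0,"ry":0,"rz":0,"x":0,"y":0,"z":-0.12,"jaw":-1},{"rx":0,"ry":0,"rz":0,"x":0,"y":0,"z":0,"jaw":-1}]'
```

```text
clock: 14.25
tcp_pos: [0.5598, 0.2353, 0.0542]
orientation: [-0.11, 3.138, 0.001]
contact_force: [-0.6, 0.2, -1.2]
grip_width: 0.0333
gripper_force: 40.4
clock: 14.5
tcp_pos: [0.5587, 0.2355, 0.0458]
orientation: [0.112, -3.139, 0.0]
contact_force: [-0.5, 0.8, -1.7]
grip_width: 0.0333
gripper_force: 40.4
```

```bash
python3 -m jog '[{"rx":0,"ry":0,"rz":0,"x":0,"y":-0.03,"z":-0.1,"jaw":-1},{"rx":0,"ry":0,"rz":0,"x":0,"y":0,"z":0,"jaw":-1}]'; python3 -m jog '[{"rx":0,"ry":0,"rz":0,"x":0,"y":0,"z":-0.05,"jaw":-1},{"rx":0,"ry":0,"rz":0,"x":0,"y":0,"z":0,"jaw":-1}]'
```

```text
clock: 14.75
tcp_pos: [0.5586, 0.2333, 0.0394]
orientation: [0.111, -3.139, 0.001]
contact_force: [0.2, 0.8, -0.7]
grip_width: 0.0337
gripper_force: 40.4
clock: 15.0
tcp_pos: [0.5592, 0.2337, 0.0377]
orientation: [-0.111, 3.139, 0.001]
contact_force: [-3.1, -1.0, 7.2]
grip_width: 0.0331
gripper_force: 41.4
```

Seated. Releasing, rising and moving aside to check.

```bash
python3 -m jog '[{"rx":0,"ry":0,"rz":0,"x":0,"y":0,"z":0,"jaw":0.1},{"rx":0,"ry":0,"rz":0,"x":0,"y":0,"z":0,"jaw":0.1},{"rx":0,"ry":0,"rz":0,"x":0,"y":0,"z":0.1,"jaw":0.1},{"rx":0,"ry":0,"rz":0,"x":0,"y":0,"z":0.4,"jaw":0.1},{"rx":0,"ry":0,"rz":0,"x":0,"y":0,"z":0.9,"jaw":0.1},{"rx":0,"ry":0,"rz":0,"x":0,"y":0,"z":0.9,"jaw":0.1},{"rx":0,"ry":0,"rz":0,"x":0,"y":0,"z":0,"jaw":0.1}]'; python3 -m jog '[{"rx":0,"ry":0,"rz":0,"x":-0.5,"y":0.8,"z":0,"jaw":0.1},{"rx":0,"ry":0,"rz":0,"x":-0.5,"y":0.8,"z":0,"jaw":0.1},{"rx":0,"ry":0,"rz":0,"x":-0.5,"y":0.8,"z":0,"jaw":0.1},{"rx":0,"ry":0,"rz":0,"x":-0.5,"y":0.8,"z":0,"jaw":0.1},{"rx":0,"ry":0,"rz":0,"x":-0.5,"y":0.8,"z":0,"jaw":0.1},{"rx":0,"ry":0,"rz":0,"x":0,"y":0,"z":0,"jaw":0.1}]'; python3 - <<'E'
from h import *
g=grab_frame("top")[:,:,::-1]; H=cv2.cvtColor(g,cv2.COLOR_BGR2HSV); s=grab_frame("scene")[:,:,::-1]
m=cv2.inRange(H,(5,125,85),(18,255,255)); cs,_=cv2.findContours(m,cv2.RETR_EXTERNAL,cv2.CHAIN_APPROX_NONE)
for c in cs:
    if cv2.contourArea(c)>150: print(c[:,0].mean(0),rect(ray("top",c[:,0],.068)))
f=lambda a:cv2.resize(a,None,fx=3,fy=3,interpolation=cv2.INTER_CUBIC)
cv2.imwrite("pics/t4.png",np.vstack([f(g[110:205,150:320]),f(s[170:265,305:475])]))
E
```

```text
clock: 15.88
tcp_pos: [0.562, 0.2347, 0.1801]
orientation: [-0.111, 3.131, 0.007]
contact_force: [-0.6, -0.4, -0.4]
grip_width: 0.0466
gripper_force: 0.0
clock: 16.62
tcp_pos: [0.4037, 0.4787, 0.1736]
orientation: [0.126, -3.136, -0.002]
contact_force: [0.5, 0.8, -0.6]
grip_width: 0.0467
gripper_force: 0.0
[435.54545455 211.22077922] (array([ 451.4, -311. ]), array([13.5, 75.4]), np.float32(168.8))
[181.45 157.57] (array([559.1, 232.5]), array([32.1, 78. ]), np.float32(1.8))
[279.87903226 152.32258065] (array([574.,  22.]), array([60.7, 79.1]), np.float32(4.3))
[354.48695652 137.20869565] (array([ 608.8, -137.6]), array([64.8, 74.6]), np.float32(22.2))
```

View pics/t4.png

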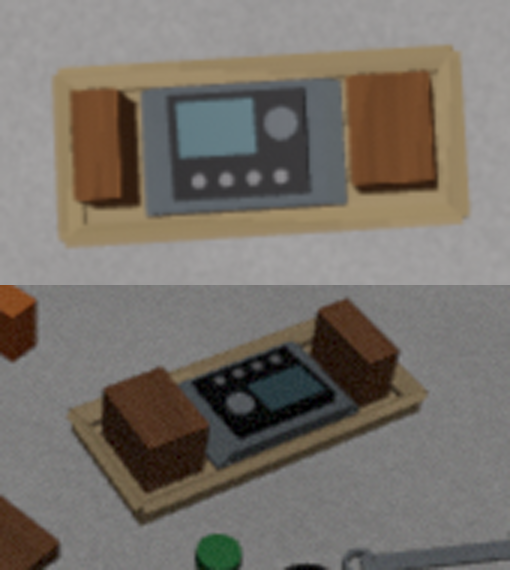

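Both blocks stand upright in their gaps, thick at (574, 22) mm and thin at (559, 232) mm. The arm is clear of everything.

```bash
python3 -c "
from bench import r;print(r.hand_in())"
```

```text
the job is handed in; nothing more can be done
None
```

I handed the job in at about 17 s: the final pictures show both blocks upright and fully down in their gaps, each measured within about 2 mm of its gap centre, with the arm clear; the judge's verdict was not shown.

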